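# Clear up after a seed count: plate, dishes and writing things into their trays

## Robot

A 6-joint arm with a two-finger parallel gripper is mounted at the origin on the work surface; the furniture and walls round the work are solid. World frame = base frame: x ahead of the robot, y to its left, z up, the work surface at z = 0. Lengths are in mm, angles in rad, forces in N, time in s.
With the tool pointing down it reaches from about 275 to 875 mm from the base axis. Payload 12.5 kg.
Tool frame: the origin (TCP) lies midway between the tips of the shut fingers; the grasp point (between the pads) lies 19 mm behind it (robot.hold_point_z is the distance from the TCP to the grasp point, in mm); z points along the fingers, y is the line along which they close (so a half turn about z gives the same grasp; the last joint's range is limited). The gripper opens to 85 mm and grips with 20 to 120 N. Pads are 22 mm wide; open, the fingers measure 114 mm over their backs; the gripper's body (76 mm by 85 mm) begins 54 mm behind the grasp point. The pads swing forward as they close: fully open they stand 13 mm farther back than shut.
Start: joints at [1.241, 0.351, 1.652, -0, 1.139, -0.085], TCP at [133.268, 533.595, 231.29] pointing down, gripper open.
Joint ranges: [-2.75, 2.75], [-0.79, 2.1], [0.01, 2.65], [-1.57, 4.71], [0.07, 3.14], [-2.87, 2.87]. Speed limits (rad/s): [2.22, 2.22, 2.79, 3.14, 3.14, 3.14].

## Interface

Orientations are given as a rotation vector (axis times angle).
In Python, from bench import robot, eyes, job gives the robot as it stands. The module is installed in compiled form; this text tells all that it offers.
- The arm moves only by the tool step_arm, never from a script. Its argument "targets" is a list of rows, each a list of 7 numbers: the closure, from -1 (fully open) to 1 (shut), then the shift along the tool's x, y, z in units of 40 mm (1.0 is 40 mm), then the turn, a rotation vector about the tool's x, y, z in rad. In form: [[fingers, tx, ty, tz, wx, wy, wz], ...]. A call has 1 to 8 rows; each row shifts and turns the commanded pose from where the row before left it, along the tool's axes as they then stand; what a row does not reach is not made up. A row lasts 1/8 s, in which the tool goes at most 62.5 mm and 10.7 degrees, less where a joint would pass 70% of its speed; a pose out of reach is approached as far as the arm can. A call is refused whole if a number of a shift passes 1 or a number of a turn 0.188, either way. A call with a gripper value outside its range is refused whole. The fingers move at their own pace and stop on an object; "force" is the grip in N (left out, the last holds). Time passes only in rows, so rows that do not move let the fingers close. It gives the time, the measured TCP pose, the force, the opening and the grip force at its end, in the units of the state.
- robot.state(): the state, without advancing time (a new reading comes with each control period).
- eyes.snapshot(name): name is "side" or "top" or "wrist"; returns the picture (384x512x3 uint8, red, green, blue); there is no depth.
- eyes.camera_info(name): a dict with "mtx" (3x3 intrinsics, pixels), "T" (4x4, takes a point from camera to world coordinates). Camera axes: x right, y down, z forward; pixel columns grow to the right and rows downward; lengths in mm; the calibration is good to about 2 mm. The wrist camera is an equidistant fisheye: a pixel r from the principal point sees the ray r / f radians off the axis. A picture is of the moment at which its call begins: read the wrist's pose just before it. camera_info takes no time and is no camera call; for the wrist camera it gives the pose at the moment of the call.
- job.hand_in(): hands the job in; it is judged then, once.
The state is a dict: "time_s": time; "joint_pos": joint angles; "joint_vel": joint speeds; "joint_torque": joint torques, N m; "tcp_pos": TCP position; "tool_rot": TCP orientation; "force": force on the tool from outside, world axes, zero at the start; "moment": the same for the moment, N m; "gripper_width": opening from 0.0 (shut) to 1.0 (fully open); "grasp_force": force on a finger pad.
Only numpy, scipy, OpenCV 4.12 (cv2) and the standard library are available. Lean on these libraries where they do the work, as an engineer would, in place of code of your own. Each camera call takes 0.05 s, during which the arm holds its last target. There are 200 camera calls.

## Task

The seed count is done: clear up into the three aluminium trays. Lift the white counting plate straight up off its two dowels, keeping it level, and lay it in the undivided tray, its long sides along the tray's. Before or after that, set one seed dish in each square bay of the dish tray, never tipping it, and lay the pen and the eraser in the writing tray, one centred in each lane; leave everything flat on its tray's floor and let go.

Things in the scene. Friction and masses are not known exactly. Their poses are not given: they have to be found in the camera images.
- counting_plate: White plastic counting plate, 100 x 66 x 6 mm (x, y, z), 0.12 kg, with rows of small dark pits. In its middle stands a lifting rib 40 mm long along x, 14 mm thick along y, from z = 6 to 32 mm: grip it across y. Two 9.5 mm through holes at x = -38 and +38 mm, y = 0 sit over the dowels of jig_base at the start. Origin: centre of the underside, z up.
- jig_base: Grey base block, 120 x 86 x 12 mm, fixed. Two steel dowels 8 mm thick at x = -38 and +38 mm, y = 0 stand 16 mm above its top, so 10 mm above the plate: the plate's underside must rise more than 16 mm to be clear of them. Origin: centre of the underside; the plate starts with the same axes, its underside at z = 12 mm.
- plate_tray: Undivided shallow aluminium tray, 120 x 86 mm outside, fixed; inside 114 x 80 mm (long side along x), floor 3 mm thick, rim 3 mm thick and 6 mm high above the bench. Place of the counting plate. Origin: centre of the underside.
- dish_tray: Shallow aluminium dish tray with one cross wall, 161 x 82 mm outside, fixed: two square bays 76.5 mm (along x) by 76 mm (along y), centred at x = -39.75 and +39.75 mm, y = 0. Grey-lined floor 3 mm thick, rim and cross wall 3 mm thick and 6 mm high above the bench. Place of the two dishes. Origin: centre of the underside.
- writing_tray: Shallow aluminium writing tray with one lengthwise wall, 164 x 81 mm outside, fixed: two lanes, each 158 mm long along x and 36 mm wide, centred at y = -19.5 and +19.5 mm. Grey-lined floor 3 mm thick, rim and wall 3 mm thick and 6 mm high above the bench. Place of the pen and the eraser. Origin: centre of the underside.
- dish_a: Round clear plastic seed dish with a few seeds fixed in it, 60 mm across, 12 mm high, 30 g. Grip it across its outside. Origin: centre of the underside, z up.
- dish_b: Second seed dish, the same as dish_a (60 mm across, 12 mm high, 30 g). Origin: centre of the underside, z up.
- pen: Blue pen lying flat, 140 mm long along its own y axis, 9 mm wide along x, 11 mm high, 15 g. Origin: centre of the underside, z up.
- eraser: White eraser in a blue sleeve, 45 mm long along its own y axis, 19 mm wide along x, 11 mm high, 20 g. Origin: centre of the underside, z up.
There are look-alikes about, which are no part of the job. Leave any orange or purple look-alike of the dish_a alone.

How it is judged (in metres and radians):
At the end, for the whole second after the job is handed in: Plate flat in the plate tray (within 13 mm, long sides within 0.25 rad), one dish per bay (within 13 mm of its centre), pen and eraser one per lane (14 mm off its middle; along it pen 20, eraser 64 mm), all on the tray floors (underside below 4.5 mm), at rest and released (((x of dish_a in the frame of dish_tray between 0.0265 and 0.0525 m and y of dish_a in the frame of dish_tray between -0.013 and 0.013 m and x of dish_b in the frame of dish_tray between -0.0525 and -0.0265 m and y of dish_b in the frame of dish_tray between -0.013 and 0.013 m) or (x of dish_a in the frame of dish_tray between -0.0525 and -0.0265 m and y of dish_a in the frame of dish_tray between -0.013 and 0.013 m and x of dish_b in the frame of dish_tray between 0.0265 and 0.0525 m and y of dish_b in the frame of dish_tray between -0.013 and 0.013 m)) and ((y of pen in the frame of writing_tray between 0.0055 and 0.0335 m and x of pen in the frame of writing_tray between -0.02 and 0.02 m and y of eraser in the frame of writing_tray between -0.0335 and -0.0055 m and x of eraser in the frame of writing_tray between -0.064 and 0.064 m) or (y of pen in the frame of writing_tray between -0.0335 and -0.0055 m and x of pen in the frame of writing_tray between -0.02 and 0.02 m and y of eraser in the frame of writing_tray between 0.0055 and 0.0335 m and x of eraser in the frame of writing_tray between -0.064 and 0.064 m)) and z of dish_a in the frame of dish_tray between 0 and 0.0045 m and linear speed of each of dish_a, dish_b, pen, eraser, counting_plate below 0.02 m/s and contact force between the fingers and dish_a below 0.1 N and angle between each of dish_a, dish_b, counting_plate's own z axis and vertical below 0.1 rad and z of dish_b in the frame of dish_tray between 0 and 0.0045 m and contact force between the fingers and dish_b below 0.1 N and z of pen in the frame of writing_tray between 0 and 0.0045 m and contact force between the fingers and pen below 0.1 N and angle between pen's own z axis and vertical below 0.2 rad and z of eraser in the frame of writing_tray between 0 and 0.0045 m and contact force between the fingers and eraser below 0.1 N and z of counting_plate in the frame of plate_tray between 0 and 0.0045 m and contact force between the fingers and counting_plate below 0.1 N and x of counting_plate in the frame of plate_tray between -0.013 and 0.013 m and y of counting_plate in the frame of plate_tray between -0.014 and 0.014 m and angle between the x axis of counting_plate and the x axis of plate_tray, either way round below 0.25 rad); the robot touches nothing.
It fails at once if the counting plate is tipped more than 0.3 rad (angle between counting_plate's own z axis and vertical above 0.3 rad).
It fails at once if a seed dish is tipped more than 0.4 rad (angle between any of dish_a, dish_b's own z axis and vertical above 0.4 rad).
It also fails if it takes over 147 s, if anything falls off the work surface, if the arm or the gripper's body presses on something with over 40 N, if the wrist force passes 120 N, or if a joint passes its speed limit or range.

## Working session

There is one attempt and no reset: what is moved stays moved. The work goes in short steps, Python scripts to look and compute and a tool call to move; the robot and the scene stay as the last step left them, time stands still between calls to the robot, and variables do not carry over. Pictures are saved under pics/ and viewed, at most 14 in all, crops included, and the job is handed in when it is done.

Besides the shell and the picture viewer there is one more tool, called after ">>>" by a JSON object that holds its "api" and its "payload". step_arm: Moves the arm, as the interface text tells. Its arguments: {"type":"object","properties":{"targets":{"type":"array","items":{"type":"array","items":{"type":"number"}}},"force":{"type":"number"}},"required":["targets"]}

```bash
mkdir -p pics; python3 - <<'E'
from bench import robot,eyes,job
import cv2,numpy as np
np.set_printoptions(suppress=True,precision=3)
for n in("top","side"):
    im=eyes.snapshot(n); cv2.imwrite(f"pics/{n}0.png",cv2.resize(im[:,:,::-1],(800,600),interpolation=cv2.INTER_CUBIC))
    cv2.imwrite(f"pics/{n}0_raw.png",im[:,:,::-1])
    i=eyes.camera_info(n); print(n,i["mtx"],i["T"])
print(robot.state())
E
```

```text
top [[407.142   0.    248.779]
 [  0.    407.142 190.569]
 [  0.      0.      1.   ]] [[   0.028   -0.982    0.185  156.22 ]
 [  -1.      -0.025    0.016   10.821]
 [  -0.011   -0.186   -0.983 1410.705]
 [   0.       0.       0.       1.   ]]
side [[396.634   0.    254.887]
 [  0.    396.634 188.344]
 [  0.      0.      1.   ]] [[  -0.902   -0.178    0.394  -32.737]
 [  -0.432    0.367   -0.824 1013.139]
 [   0.002   -0.913   -0.408  534.294]
 [   0.       0.       0.       1.   ]]
{'time_s': 0.1, 'joint_pos': array([ 1.241,  0.351,  1.652,  0.   ,  1.139, -0.085]), 'joint_vel': array([-0.001, -0.003,  0.001,  0.001,  0.001,  0.001]), 'joint_torque': array([  0.   , -50.683, -29.188,  -0.   ,   0.003,   0.   ]), 'tcp_pos': array([133.182, 533.325, 230.815]), 'tool_rot': array([-0.384, -3.118,  0.002]), 'force': array([-0.135,  0.367, -0.585]), 'moment': array([ 0.04 ,  0.033, -0.021]), 'grasp_force': 0.0, 'gripper_width': 1.0003032233827782}
```

View pics/top0.png

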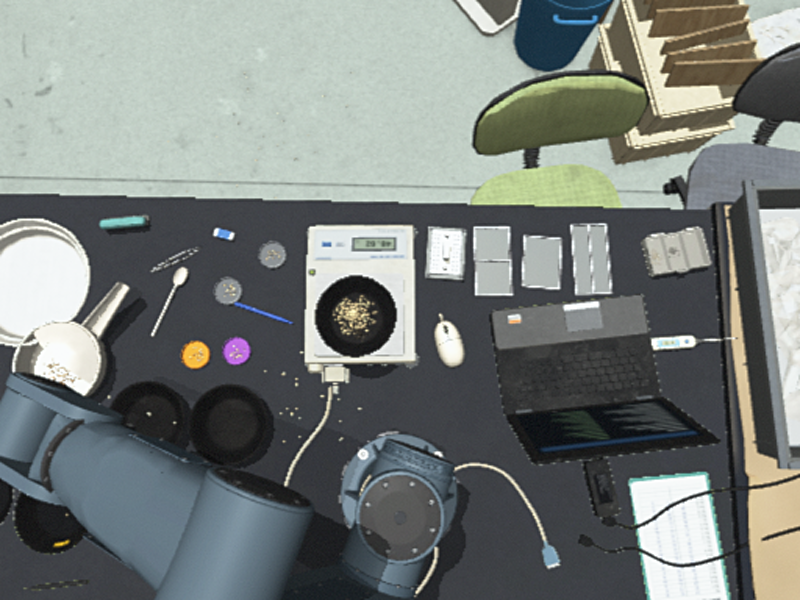

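View pics/side0.png

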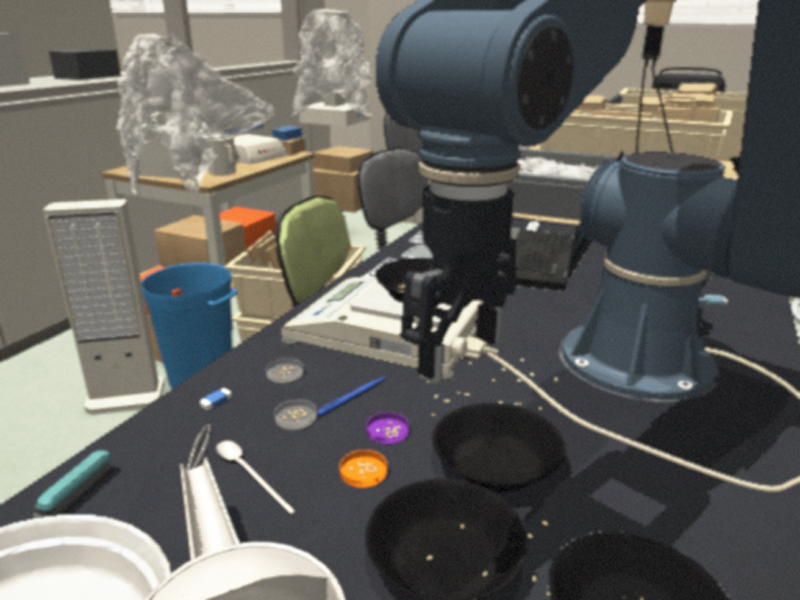

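The top view shows dishes at (272,254) and (228,291), the pen from (235,303) to (292,322), and the eraser at (224,234). The plate on its jig is at (445,252), the dish tray at (493,260), the plate tray at (542,262) and the writing tray at (591,258). The orange and purple look-alikes are at (195,354) and (236,351). The side view shows the same dishes and pen, with the pen's end close to one dish.

```bash
cat > h.py <<'E'
from bench import robot,eyes,job
import cv2,numpy as np
from scipy.spatial.transform import Rotation as R
np.set_printoptions(suppress=True,precision=3)
def ray(name,uv,info):
    K,T=info["mtx"],info["T"]; x=np.array([(uv[0]-K[0,2])/K[0,0],(uv[1]-K[1,2])/K[1,1]])
    if name=="wrist":
        r=np.hypot(*x); d=np.r_[x/r*np.sin(r),np.cos(r)] if r>1e-9 else np.array([0,0,1.])
    else: d=np.r_[x,1]
    return T[:3,3],T[:3,:3]@d
def w(name,uv,z,info):
    o,d=ray(name,uv,info); return (o+d*(z-o[2])/d[2])[:2]
def pix(name,P,info):
    K,T=info["mtx"],info["T"]; c=(np.asarray(P)-T[:3,3])@T[:3,:3]
    if name=="wrist":
        th=np.arctan2(np.linalg.norm(c[...,:2],axis=-1),c[...,2]); s=(th/np.linalg.norm(c[...,:2],axis=-1))[...,None]; x=c[...,:2]*s
    else: x=c[...,:2]/c[...,2:]
    return x*[K[0,0],K[1,1]]+K[:2,2]
def rect(im,info,x0,x1,y0,y1,z,s):
    "wrist picture rectified on plane z: row down=-x, col right=-y, s px/mm"
    X,Y=np.meshgrid(np.arange(x1,x0,-1/s),np.arange(y1,y0,-1/s),indexing='ij')
    p=pix("wrist",np.stack([X,Y,np.full_like(X,z)],-1),info).astype(np.float32)
    return cv2.remap(im,p[...,0],p[...,1],cv2.INTER_CUBIC)
def tool(): 
    s=robot.state(); return s["tcp_pos"],R.from_rotvec(s["tool_rot"])
def go(x,y,z,yaw):
    """rows-needed info; yaw = world angle of tool y axis (mod pi), tool down"""
    p,r=tool(); M=r.as_matrix()
    ty=M[:2,1]; cur=np.arctan2(ty[1],ty[0]); d=(yaw-cur+np.pi/2)%np.pi-np.pi/2
    dl=M.T@(np.array([x,y,z])-p)
    print("pos",p,"yaw",round(cur,3),"shift(units)",dl/40,"turn wz",round(-d,3),"tilt",M[:,2])
E
python3 - <<'E'
from h import *
i=eyes.camera_info("top")
for n,u,v,z in [("dish1",272,254,8),("dish2",228,291,8),("penA",235,303,8),("penB",292,322,8),("eraser",224,234,8),("plate",445,252,18),("dishtray",493,260,5),("ptray",542,262,5),("wtray",591,258,5),("wt_tl",573,223,6),("wt_bl",577,296,6)]:
    print(n,w("top",(u*.64,v*.64),z,i))
i=eyes.camera_info("wrist");print(i,robot.state()['tcp_pos'])
im=eyes.snapshot("wrist");cv2.imwrite("pics/w0.png",cv2.resize(im[:,:,::-1],(800,600)))
E
```

```text
dish1 [515.57  302.785]
dish2 [427.162 396.875]
penA [400.112 379.046]
penB [360.373 248.362]
eraser [560.088 416.064]
plate [527.379 -90.14 ]
dishtray [ 514.806 -200.125]
ptray [ 512.906 -310.947]
wtray [ 525.013 -421.872]
wt_tl [ 606.385 -383.058]
wt_bl [ 436.176 -387.592]
{'mtx': array([[297.319,   0.   , 254.462],
       [  0.   , 297.319, 187.323],
       [  0.   ,   0.   ,   1.   ]]), 'T': array([[  0.242,   0.935,   0.259,  68.761],
       [  0.97 ,  -0.232,  -0.066, 550.981],
       [ -0.002,   0.267,  -0.964, 373.18 ],
       [  0.   ,   0.   ,   0.   ,   1.   ]])} [133.182 533.325 230.815]
```

View pics/w0.png

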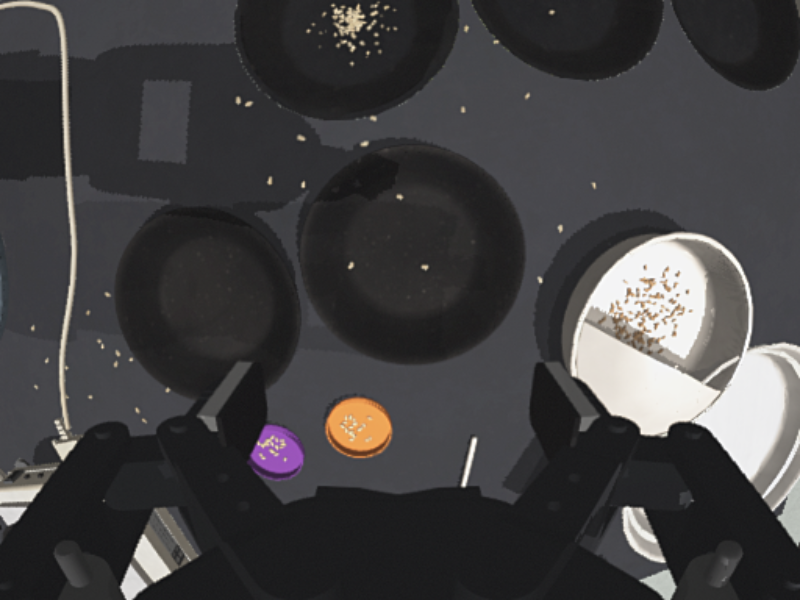

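The wrist picture shows black bowls, the purple (275,450) and orange (358,428) look-alikes and the fingers. The camera sees the base side of the tool, so I'll move out above the items.

```bash
python3 -c "
from h import *
go(590,330,270,np.pi/2)
print(tool()[1].as_matrix())"
```

```text
pos [133.182 533.394 230.899] yaw 1.326 shift(units) [-12.312  -2.166  -0.977] turn wz -0.245 tilt [-0.    -0.001 -1.   ]
[[-0.97   0.242 -0.   ]
 [ 0.242  0.97  -0.001]
 [ 0.    -0.001 -1.   ]]
```

>>> {"api": "step_arm", "payload": {"targets": [[-1,0,0,-0.5,0,0,-0.122],[-1,0,0,-0.5,0,0,-0.123],[-1,-0.95,-0.42,0,0,0,0],[-1,-0.95,-0.42,0,0,0,0],[-1,-0.95,-0.42,0,0,0,0],[-1,-0.95,-0.42,0,0,0,0],[-1,-0.95,-0.42,0,0,0,0],[-1,-0.95,-0.42,0,0,0,0]]}}

```text
time_s: 1.15
tcp_pos: [362.4, 432.1, 271.1]
tool_rot: [0.0, -3.141, 0.0]
force: [-0.5, 0.8, 0.3]
gripper_width: 1.004
grasp_force: 0.0
```

>>> {"api": "step_arm", "payload": {"targets": [[-1,-0.95,-0.42,0,0,0,0],[-1,-0.95,-0.42,0,0,0,0],[-1,-0.95,-0.42,0,0,0,0],[-1,-0.95,-0.42,0,0,0,0],[-1,-0.95,-0.42,0,0,0,0],[-1,-0.95,-0.42,0,0,0,0],[-1,0,0,0,0,0,0],[-1,0,0,0,0,0,0]]}}

```text
time_s: 2.15
tcp_pos: [588.8, 332.2, 270.9]
tool_rot: [0.0, -3.141, 0.0]
force: [0.6, 0.1, 0.1]
gripper_width: 1.002
grasp_force: 0.0
```

```bash
python3 - <<'E'
from h import *
print(tool()[0],robot.state()['time_s'])
i=eyes.camera_info("wrist"); im=eyes.snapshot("wrist"); np.save("w1.npy",im); import pickle; pickle.dump(i,open("w1.pkl","wb"))
r=rect(im,i,330,630,230,480,8,2.4); print(r.shape); cv2.imwrite("pics/w1.png",r[:,:,::-1][:,:600])
E
```

```text
[588.816 332.249 270.861] 2.15
(720, 600, 3)
```

View pics/w1.png

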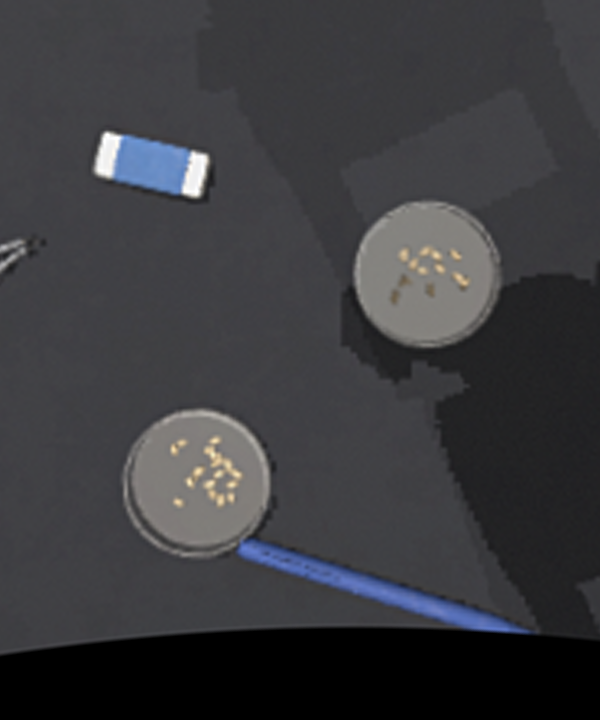

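The rectified view (2.4 px/mm, centre rows of x and y) shows:
- **Dish 1:** centre at (428,274), i.e. (516,302).
- **Dish 2:** centre at (199,481), i.e. (429.5,397).
- **Eraser:** centre at (152,165), i.e. (561,417).
- **Pen:** runs from (241,546) to the lower right, centre about (382,312).

I'll go for dish 1 first.

>>> {"api": "step_arm", "payload": {"targets": [[-0.7,0.455,-0.19,0.8,0,0,0],[-0.7,0.455,-0.19,0.8,0,0,0],[-0.7,0.455,-0.19,0.8,0,0,0],[-0.7,0.455,-0.19,0.8,0,0,0],[-0.7,0,0,0.8,0,0,0],[-0.7,0,0,0.8,0,0,0],[-0.7,0,0,0.8,0,0,0],[-0.7,0,0,0,0,0,0]], "force": 20}}

```text
time_s: 3.2
tcp_pos: [514.6, 301.7, 45.8]
tool_rot: [0.002, -3.138, 0.003]
force: [-0.4, 0.2, 0.5]
gripper_width: 0.849
grasp_force: 0.0
```

>>> {"api": "step_arm", "payload": {"targets": [[-0.7,0,0,0.4,0,0,0],[-0.7,0,0,0.4,0,0,0],[-0.7,0,0,0.2,0,0,0],[-0.7,0,0,0.1,0,0,0],[-0.7,0,0,0,0,0,0],[-0.7,0,0,0,0,0,0]]}}

```text
time_s: 3.95
tcp_pos: [516.8, 301.8, 3.7]
tool_rot: [-0.0, 3.141, 0.0]
force: [0.1, -0.6, 0.5]
gripper_width: 0.853
grasp_force: 0.0
```

```bash
python3 - <<'E'
from h import *
i=eyes.camera_info("wrist"); im=eyes.snapshot("wrist"); print(i["T"])
cv2.imwrite("pics/w2.png",cv2.resize(im[150:,:,::-1],(800,366)))
E
```

```text
[[ -0.001   0.964   0.268 450.208]
 [  1.      0.001  -0.001 302.884]
 [ -0.001   0.268  -0.964 145.997]
 [  0.      0.      0.      1.   ]]
```

View pics/w2.png

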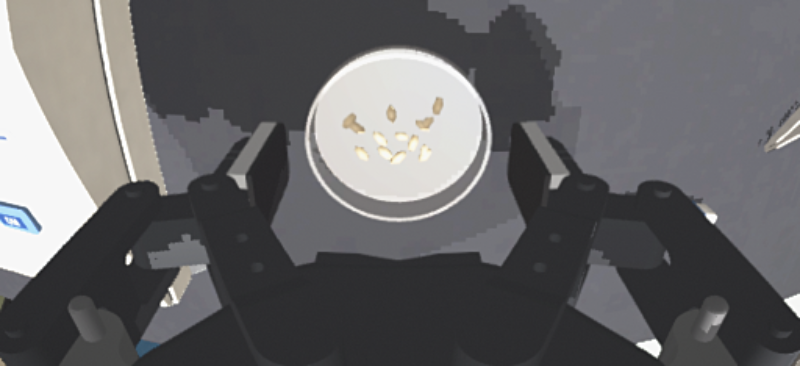

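The dish, centred at (398,125), sits midway between the pads. I'll go down 3 mm, close, and lift slightly.

>>> {"api": "step_arm", "payload": {"targets": [[-0.7,0,0,0.07,0,0,0],[-0.3,0,0,0,0,0,0],[-0.2,0,0,0,0,0,0],[-0.2,0,0,0,0,0,0],[-0.2,0,0,0,0,0,0],[-0.2,0,0,0,0,0,0],[-0.2,0,0,-0.4,0,0,0],[-0.2,0,0,-0.6,0,0,0]]}}

```text
time_s: 5.0
tcp_pos: [516.4, 301.6, 41.2]
tool_rot: [0.0, -3.141, 0.0]
force: [0.3, -0.7, -0.5]
gripper_width: 0.681
grasp_force: 21.8
```

```bash
python3 - <<'E'
from h import *
im=eyes.snapshot("wrist")
cv2.imwrite("pics/w3.png",cv2.resize(im[150:330,100:412,::-1],(624,360)))
print(robot.state()['grasp_force'])
E
```

```text
21.75981807129574
```

View pics/w3.png

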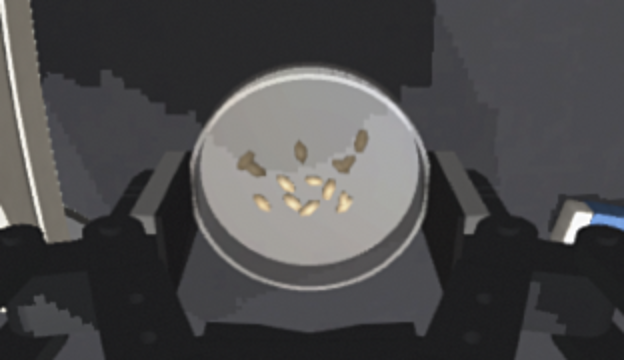

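The dish is held level between the pads, its centre at (310,178). Next I'll carry it to a viewing pose over the trays.

>>> {"api": "step_arm", "payload": {"targets": [[-0.2,0,0,-0.9,0,0,0],[-0.2,0,0,-0.9,0,0,0],[-0.2,0,0,-0.9,0,0,0],[-0.2,0,0,-0.9,0,0,0],[-0.2,-0.18,-1,-0.2,0,0,0],[-0.2,-0.18,-1,-0.2,0,0,0],[-0.2,-0.18,-1,-0.2,0,0,0],[-0.2,-0.18,-1,-0.2,0,0,0]]}}

```text
time_s: 6.05
tcp_pos: [545.5, 140.4, 217.3]
tool_rot: [-0.0, 3.141, 0.0]
force: [0.8, -0.6, -0.7]
gripper_width: 0.681
grasp_force: 22.0
```

>>> {"api": "step_arm", "payload": {"targets": [[-0.2,-0.18,-1,-0.2,0,0,0],[-0.2,-0.18,-1,-0.2,0,0,0],[-0.2,-0.18,-1,-0.2,0,0,0],[-0.2,-0.18,-1,-0.2,0,0,0],[-0.2,-0.18,-1,-0.2,0,0,0],[-0.2,-0.18,-1,-0.2,0,0,0],[-0.2,-0.18,-1,-0.2,0,0,0],[-0.2,-0.18,-1,-0.2,0,0,0]]}}

```text
time_s: 7.05
tcp_pos: [603.0, -179.7, 281.3]
tool_rot: [-0.0, 3.141, -0.0]
force: [0.9, 0.4, -0.3]
gripper_width: 0.681
grasp_force: 22.0
```

>>> {"api": "step_arm", "payload": {"targets": [[-0.2,-0.18,-1,-0.2,0,0,0],[-0.2,-0.18,-1,-0.2,0,0,0],[-0.2,0,0,0,0,0,0],[-0.2,0,0,0,0,0,0]]}}

```text
time_s: 7.55
tcp_pos: [617.2, -257.9, 296.5]
tool_rot: [0.0, -3.142, -0.001]
force: [0.5, 0.3, 0.6]
gripper_width: 0.686
grasp_force: 22.0
```

```bash
python3 - <<'E'
from h import *
i=eyes.camera_info("wrist"); im=eyes.snapshot("wrist"); print(i["T"][:,3],tool()[0])
import pickle; pickle.dump((im,i),open("w4.pkl","wb"))
r=rect(im,i,420,625,-480,-40,6,1.8); print(r.shape); cv2.imwrite("pics/w4.png",r[:,:,::-1])
E
```

```text
[ 550.779 -256.742  438.856    1.   ] [ 617.295 -257.434  296.513]
(369, 792, 3)
```

View pics/w4.png

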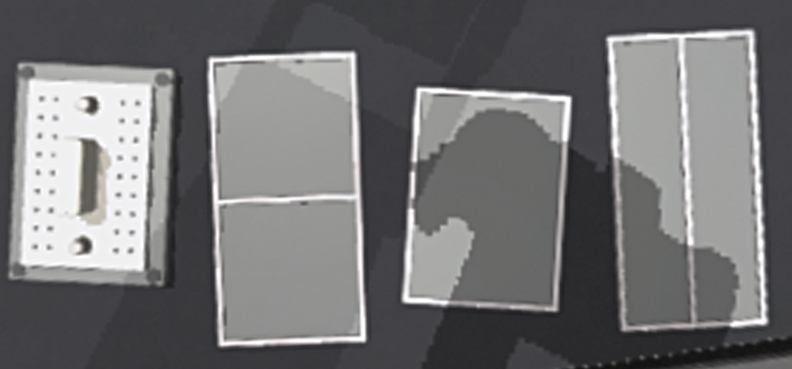

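The rectified tray view is at 1.8 px/mm, with x = 625−row/1.8 and y = −40−col/1.8.
- **Dish tray:** centre (287,199), i.e. (514.4,−199.4), yaw 0.035.
- **Plate tray:** centre (486,199), i.e. (514.4,−310.3), yaw −0.066.
- **Writing tray:** centre (687,180), i.e. (525,−421.9), yaw 0.048.
- **Jig:** about (528.6,−93.4), yaw about −0.047.

I'll place this dish in the far bay at (554,−198).

>>> {"api": "step_arm", "payload": {"targets": [[-0.2,0.316,0.297,0.9,0,0,0],[-0.2,0.316,0.297,0.9,0,0,0],[-0.2,0.316,0.297,0.9,0,0,0],[-0.2,0.316,0.297,0.9,0,0,0],[-0.2,0.316,0.297,0.9,0,0,0],[-0.2,0,0,0.9,0,0,0],[-0.2,0,0,0.7,0,0,0],[-0.2,0,0,0,0,0,0]]}}

```text
time_s: 8.6
tcp_pos: [553.1, -197.5, 51.2]
tool_rot: [0.002, -3.138, -0.002]
force: [0.5, 0.2, -0.2]
gripper_width: 0.683
grasp_force: 22.0
```

>>> {"api": "step_arm", "payload": {"targets": [[-0.2,0,0,0.5,0,0,0],[-0.2,0,0,0.4,0,0,0],[-0.2,0,0,0.2,0,0,0],[-0.2,0,0,0.08,0,0,0],[-0.2,0,0,0,0,0,0],[-0.2,0,0,0,0,0,0]]}}

```text
time_s: 9.35
tcp_pos: [554.5, -199.1, 5.7]
tool_rot: [-0.0, 3.141, -0.001]
force: [-0.6, 0.8, -0.4]
gripper_width: 0.682
grasp_force: 22.0
```

```bash
python3 - <<'E'
from h import *
im=eyes.snapshot("wrist"); print(tool()[0])
cv2.imwrite("pics/w5.png",cv2.resize(im[100:330,60:452,::-1],(784,460)))
E
```

```text
[ 554.464 -199.062    5.72 ]
```

View pics/w5.png

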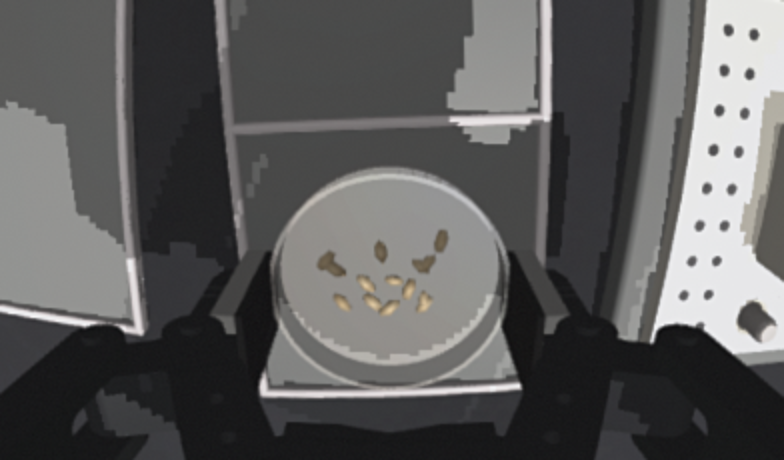

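The dish at (390,270) is centred across the bay just above the floor. I'll lower 1 mm, release with a partial opening, rise, and look at the plate.

>>> {"api": "step_arm", "payload": {"targets": [[-0.2,0,0,0.03,0,0,0],[-0.7,0,0,0,0,0,0],[-0.7,0,0,0,0,0,0],[-0.7,0,0,0,0,0,0],[-0.7,0,0,-0.4,0,0,0],[-0.7,0,0,-0.9,0,0,0],[-0.7,0,0,-0.9,0,0,0],[-0.7,0,0.5,-0.9,0,0,0]]}}

```text
time_s: 10.4
tcp_pos: [554.3, -179.5, 130.5]
tool_rot: [0.002, 3.14, -0.001]
force: [0.7, -0.0, -0.3]
gripper_width: 0.849
grasp_force: 0.0
```

>>> {"api": "step_arm", "payload": {"targets": [[-0.4,0,0.7,-0.9,0,0,0],[-0.4,0,0.7,-0.9,0,0,0],[-0.4,0,0.7,0,0,0,0],[-0.4,0,0,0,0,0,0],[-0.4,0,0,0,0,0,0]]}}

```text
time_s: 11.02
tcp_pos: [554.1, -95.4, 200.4]
tool_rot: [-0.0, 3.141, -0.0]
force: [-0.6, -0.5, 0.2]
gripper_width: 0.703
grasp_force: 0.0
```

```bash
python3 - <<'E'
from h import *
i=eyes.camera_info("wrist"); im=eyes.snapshot("wrist"); print(tool()[0],i["T"][:3,3])
r=rect(im,i,450,600,-250,-35,18,3.6); cv2.imwrite("pics/w6.png",r[:,:,::-1]); print(r.shape)
E
```

```text
[554.085 -95.598 200.174] [487.617 -94.222 342.777]
(540, 774, 3)
```

View pics/w6.png

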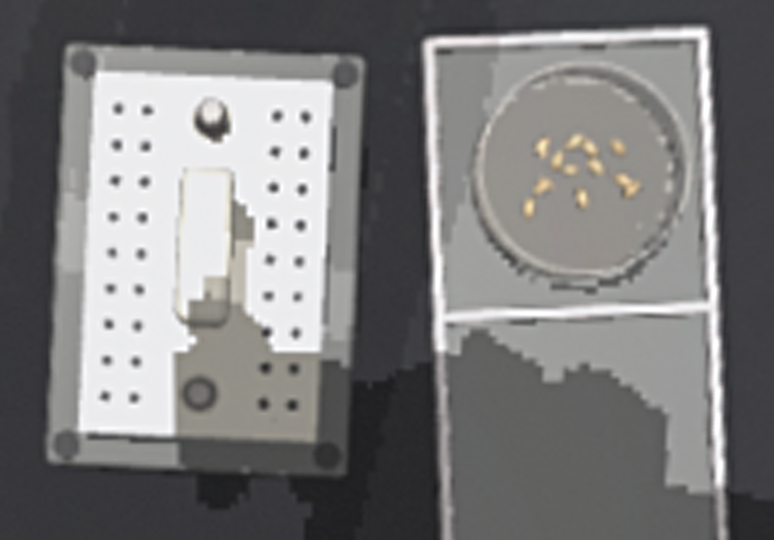

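The plate's centre is at (206.5,256.6), i.e. (528.7,−92.3), yaw −0.045. The first dish sits flat in the far bay, its centre about (583,172). I'll go for the rib.

>>> {"api": "step_arm", "payload": {"targets": [[0.0,0,0,0,0,0,0.045],[0.0,0.32,0.025,0.8,0,0,0],[0.0,0.318,0.026,0.8,0,0,0],[0.0,0,0,0.9,0,0,0],[0.0,0,0,0.9,0,0,0],[0.0,0,0,0.4,0,0,0],[0.0,0,0,0,0,0,0],[0.0,0,0,0,0,0,0]], "force": 40}}

```text
time_s: 12.08
tcp_pos: [529.5, -92.1, 49.2]
tool_rot: [0.071, 3.139, -0.001]
force: [0.1, 0.6, 0.4]
gripper_width: 0.5
grasp_force: 0.0
```

```bash
python3 - <<'E'
from h import *
go(528.7,-92.3,22,np.pi/2-.045); print(robot.state()["gripper_width"])
im=eyes.snapshot("wrist")
cv2.imwrite("pics/w7.png",cv2.resize(im[100:330,60:452,::-1],(784,460)))
E
```

```text
pos [529.521 -92.101  49.238] yaw 1.526 shift(units) [ 0.021 -0.006  0.681] turn wz 0.0 tilt [ 0.002 -0.    -1.   ]
0.4996199967878249
```

View pics/w7.png

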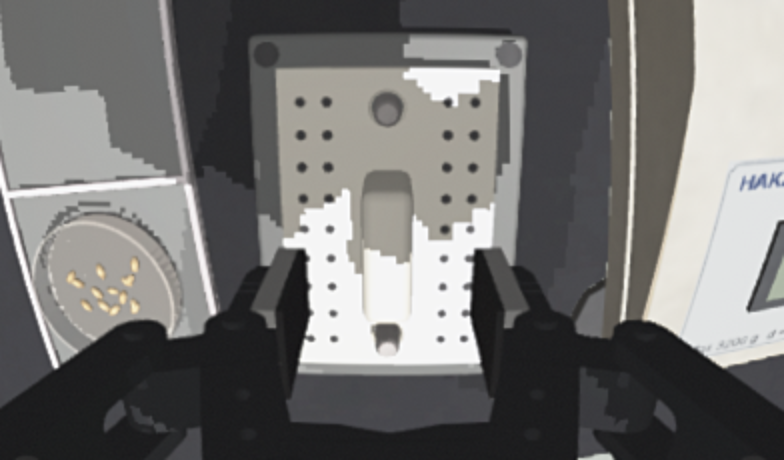

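The rib at column 388 lies midway between the pads (305 and 472). I'll descend and close.

>>> {"api": "step_arm", "payload": {"targets": [[0.0,0.02,0,0.4,0,0,0],[0.0,0,0,0.27,0,0,0],[0.4,0,0,0,0,0,0],[0.8,0,0,0,0,0,0],[0.8,0,0,0,0,0,0],[0.8,0,0,0,0,0,0],[0.8,0,0,0,0,0,0],[0.8,0,0,0,0,0,0]]}}

```text
time_s: 13.12
tcp_pos: [528.0, -91.9, 21.4]
tool_rot: [0.07, 3.141, -0.0]
force: [-1.7, -3.6, -0.9]
gripper_width: 0.155
grasp_force: 41.2
```

>>> {"api": "step_arm", "payload": {"targets": [[0.8,0,0,-0.1,0,0,0],[0.8,0,0,-0.15,0,0,0],[0.8,0,0,-0.2,0,0,0],[0.8,0,0,-0.3,0,0,0],[0.8,0,0,-0.5,0,0,0],[0.8,0,0,-0.5,0,0,0],[0.8,0,0,0,0,0,0]]}}

```text
time_s: 14.0
tcp_pos: [528.9, -91.7, 93.1]
tool_rot: [0.07, 3.138, -0.001]
force: [0.7, -0.5, -1.5]
gripper_width: 0.156
grasp_force: 41.3
```

```bash
python3 - <<'E'
from h import *
go(514.4,-310.3,13.5,np.pi/2-.066); print(robot.state()["force"])
im=eyes.snapshot("wrist")
cv2.imwrite("pics/w8.png",cv2.resize(im[100:330,60:452,::-1],(784,460)))
E
```

```text
pos [528.925 -91.668  93.079] yaw 1.526 shift(units) [ 0.125 -5.476  1.991] turn wz 0.021 tilt [ 0.003 -0.001 -1.   ]
[ 0.684 -0.497 -1.493]
```

View pics/w8.png

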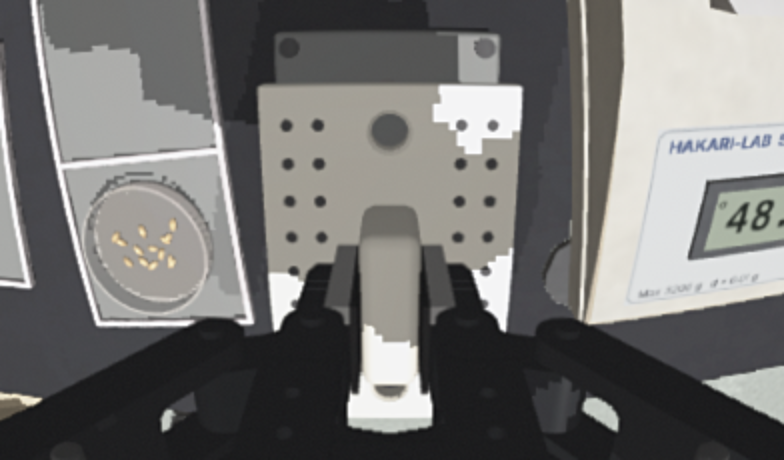

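The plate hangs level, clear of the dowels, with the hole at (390,131). I'll move it to the plate tray.

>>> {"api": "step_arm", "payload": {"targets": [[0.8,0,0,0,0,0,0.021],[0.8,0,-0.6,0,0,0,0],[0.8,0,-0.9,0,0,0,0],[0.8,0,-0.9,0,0,0,0],[0.8,0,-0.9,0,0,0,0],[0.8,0,-0.9,0,0,0,0],[0.8,0,-0.8,0.2,0,0,0],[0.8,0,-0.48,0.3,0,0,0]]}}

```text
time_s: 15.05
tcp_pos: [513.2, -311.6, 70.3]
tool_rot: [-0.106, -3.139, -0.0]
force: [-0.9, 0.9, -0.7]
gripper_width: 0.155
grasp_force: 41.3
```

>>> {"api": "step_arm", "payload": {"targets": [[0.8,0,0,0.4,0,0,0],[0.8,0,0,0.4,0,0,0],[0.8,0,0,0.2,0,0,0],[0.8,0,0,0.1,0,0,0],[0.8,0,0,0,0,0,0],[0.8,0,0,0,0,0,0],[0.8,0,0,0,0,0,0]]}}

```text
time_s: 15.92
tcp_pos: [513.8, -310.6, 27.7]
tool_rot: [0.103, 3.139, -0.001]
force: [0.1, 0.5, -0.6]
gripper_width: 0.158
grasp_force: 41.3
```

```bash
python3 - <<'E'
from h import *
go(514.4,-310.3,12.8,np.pi/2-.066); print(robot.state()["force"])
im=eyes.snapshot("wrist")
cv2.imwrite("pics/w9.png",cv2.resize(im[100:330,60:452,::-1],(784,460)))
E
```

```text
pos [ 513.77  -310.567   27.721] yaw 1.505 shift(units) [-0.015  0.008  0.373] turn wz 0.0 tilt [ 0.001 -0.    -1.   ]
[ 0.125  0.548 -0.624]
```

View pics/w9.png

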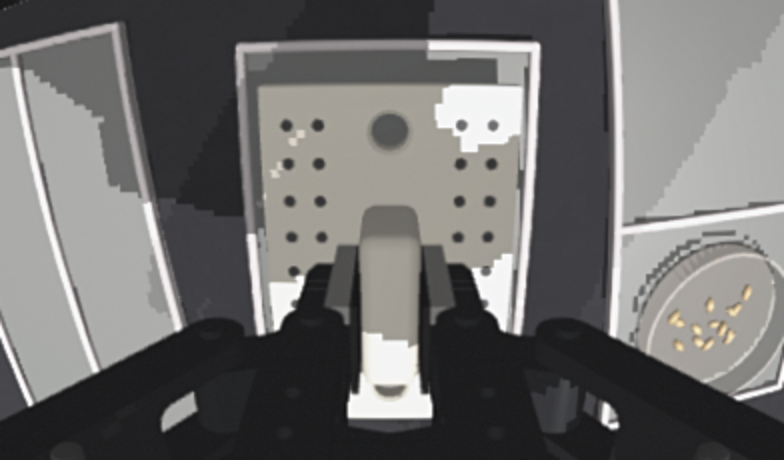

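The plate is lined up inside the tray rim, with both edges seen evenly at 240–540. I'll lower 15 mm, release and rise.

>>> {"api": "step_arm", "payload": {"targets": [[0.8,0,0,0.25,0,0,0],[0.8,0,0,0.1,0,0,0],[0.8,0,0,0.02,0,0,0],[0.8,0,0,0,0,0,0],[0.4,0,0,0,0,0,0],[0.1,0,0,0,0,0,0],[0.1,0,0,0,0,0,0],[0.1,0,0,-0.3,0,0,0]]}}

```text
time_s: 16.98
tcp_pos: [513.2, -310.1, 24.3]
tool_rot: [-0.103, -3.139, -0.001]
force: [0.6, -0.3, -0.8]
gripper_width: 0.448
grasp_force: 0.0
```

>>> {"api": "step_arm", "payload": {"targets": [[-0.2,0,0,-0.9,0,0,-0.066],[-0.7,0,0,-0.9,0,0,0],[-0.7,0,0,-0.9,0,0,0],[-0.7,0,0,-0.9,0,0,0],[-0.7,0,0,-0.9,0,0,0],[-0.7,0,0,0,0,0,0]]}}

```text
time_s: 17.73
tcp_pos: [514.6, -311.1, 208.2]
tool_rot: [-0.0, 3.137, -0.005]
force: [-0.7, -1.2, -0.2]
gripper_width: 0.85
grasp_force: 0.0
```

```bash
python3 - <<'E'
from h import *
go(429.5,397.3,200,np.pi/2)
i=eyes.camera_info("wrist"); im=eyes.snapshot("wrist"); import pickle; pickle.dump((im,i),open("w10.pkl","wb"))
E
```

```text
pos [ 514.562 -311.145  208.176] yaw 1.571 shift(units) [ 2.124 17.712  0.134] turn wz 0.0 tilt [ 0.005 -0.003 -1.   ]
```

>>> {"api": "step_arm", "payload": {"targets": [[-0.7,0.118,0.984,0,0,0,0],[-0.7,0.118,0.984,0,0,0,0],[-0.7,0.118,0.984,0,0,0,0],[-0.7,0.118,0.984,0,0,0,0],[-0.7,0.118,0.984,0,0,0,0],[-0.7,0.118,0.984,0,0,0,0],[-0.7,0.118,0.984,0,0,0,0],[-0.7,0.118,0.984,0,0,0,0]], "force": 20}}

```text
time_s: 18.77
tcp_pos: [474.9, 5.7, 203.7]
tool_rot: [0.0, -3.14, -0.0]
force: [0.4, 0.8, 0.4]
gripper_width: 0.85
grasp_force: 0.0
```

>>> {"api": "step_arm", "payload": {"targets": [[-0.7,0.118,0.984,0,0,0,0],[-0.7,0.118,0.984,0,0,0,0],[-0.7,0.118,0.984,0,0,0,0],[-0.7,0.118,0.984,0,0,0,0],[-0.7,0.118,0.984,0,0,0,0],[-0.7,0.118,0.984,0,0,0,0],[-0.7,0.118,0.984,0,0,0,0],[-0.7,0.118,0.984,0,0,0,0]]}}

```text
time_s: 19.77
tcp_pos: [437.1, 320.3, 203.6]
tool_rot: [0.0, -3.14, 0.001]
force: [0.8, -0.9, 0.7]
gripper_width: 0.851
grasp_force: 0.0
```

>>> {"api": "step_arm", "payload": {"targets": [[-0.7,0.118,0.984,0,0,0,0],[-0.7,0.118,0.984,0,0,0,0],[-0.7,0,0,0.7,0,0,0],[-0.7,0,0,0.9,0,0,0],[-0.7,0,0,0.9,0,0,0],[-0.7,0,0,0.9,0,0,0],[-0.7,0,0,0.5,0,0,0],[-0.7,0,0,0,0,0,0]]}}

```text
time_s: 20.78
tcp_pos: [427.8, 397.5, 47.3]
tool_rot: [0.0, -3.139, 0.003]
force: [0.6, 0.0, 0.5]
gripper_width: 0.852
grasp_force: 0.0
```

```bash
python3 - <<'E'
from h import *
go(429.5,397.3,1,np.pi/2)
i=eyes.camera_info("wrist"); im=eyes.snapshot("wrist"); print(i["T"][:3,3])
cv2.imwrite("pics/w11.png",cv2.resize(im[100:330,60:452,::-1],(784,460)))
E
```

```text
pos [427.801 397.485  47.264] yaw 1.571 shift(units) [-0.045 -0.003  1.157] turn wz 0.0 tilt [-0.002 -0.002 -1.   ]
[361.643 398.88  189.776]
```

View pics/w11.png

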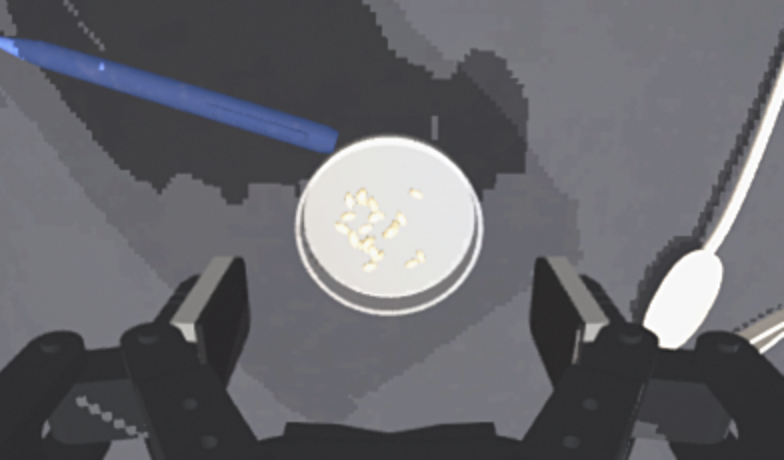

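Dish 2 is centred at (390,220) between the pads and clear of the pen end at (335,140). Now grip and lift.

>>> {"api": "step_arm", "payload": {"targets": [[-0.7,-0.03,0,0.5,0,0,0],[-0.7,0,0,0.4,0,0,0],[-0.7,0,0,0.2,0,0,0],[-0.7,0,0,0.05,0,0,0],[-0.3,0,0,0,0,0,0],[-0.2,0,0,0,0,0,0],[-0.2,0,0,0,0,0,0],[-0.2,0,0,0,0,0,0]]}}

```text
time_s: 21.82
tcp_pos: [429.9, 398.2, 2.9]
tool_rot: [-0.0, 3.141, 0.001]
force: [-0.5, 0.4, 4.2]
gripper_width: 0.679
grasp_force: 21.8
```

>>> {"api": "step_arm", "payload": {"targets": [[-0.2,0,0,0,0,0,0],[-0.2,0,0,-0.4,0,0,0],[-0.2,0,0,-0.7,0,0,0],[-0.2,0,0,-0.9,0,0,0],[-0.2,0,0,-0.9,0,0,0],[-0.2,0,0,-0.9,0,0,0],[-0.2,0,0,-0.9,0,0,0],[-0.2,0,0,0,0,0,0]]}}

```text
time_s: 22.82
tcp_pos: [430.5, 398.7, 194.0]
tool_rot: [-0.0, 3.137, 0.005]
force: [-0.1, 0.1, 0.4]
gripper_width: 0.679
grasp_force: 21.6
```

```bash
python3 - <<'E'
from h import *
go(474.7,-200.8,4.5,np.pi/2)
E
```

```text
pos [430.527 398.734 193.993] yaw 1.571 shift(units) [ -1.081 -15.004   4.693] turn wz 0.0 tilt [ 0.004  0.003 -1.   ]
```

>>> {"api": "step_arm", "payload": {"targets": [[-0.2,-0.067,-0.938,0,0,0,0],[-0.2,-0.067,-0.938,0,0,0,0],[-0.2,-0.067,-0.938,0,0,0,0],[-0.2,-0.067,-0.938,0,0,0,0],[-0.2,-0.067,-0.938,0,0,0,0],[-0.2,-0.067,-0.938,0,0,0,0],[-0.2,-0.067,-0.938,0,0,0,0],[-0.2,-0.067,-0.938,0,0,0,0]]}}

```text
time_s: 23.82
tcp_pos: [450.6, 96.6, 190.1]
tool_rot: [0.0, -3.141, 0.0]
force: [0.7, 0.3, -0.5]
gripper_width: 0.678
grasp_force: 21.6
```

>>> {"api": "step_arm", "payload": {"targets": [[-0.2,-0.067,-0.938,0,0,0,0],[-0.2,-0.067,-0.938,0,0,0,0],[-0.2,-0.067,-0.938,0,0,0,0],[-0.2,-0.067,-0.938,0,0,0,0],[-0.2,-0.067,-0.938,0,0,0,0],[-0.2,-0.067,-0.938,0,0,0,0],[-0.2,-0.067,-0.938,0,0,0,0],[-0.2,-0.067,-0.938,0,0,0,0]]}}

```text
time_s: 24.82
tcp_pos: [472.1, -203.3, 190.0]
tool_rot: [0.0, -3.141, -0.001]
force: [-0.5, -0.1, 0.0]
gripper_width: 0.677
grasp_force: 21.6
```

>>> {"api": "step_arm", "payload": {"targets": [[-0.2,0,0,0.6,0,0,0],[-0.2,0,0,0.9,0,0,0],[-0.2,0,0,0.9,0,0,0],[-0.2,0,0,0.9,0,0,0],[-0.2,0,0,0.5,0,0,0],[-0.2,0,0,0.3,0,0,0],[-0.2,0,0,0,0,0,0],[-0.2,0,0,0,0,0,0]]}}

```text
time_s: 25.82
tcp_pos: [473.0, -202.4, 27.2]
tool_rot: [-0.0, 3.141, -0.001]
force: [0.2, -0.6, -0.2]
gripper_width: 0.678
grasp_force: 21.7
```

```bash
python3 - <<'E'
from h import *
go(474.7,-200.8,4.8,np.pi/2)
E
```

```text
pos [ 473.041 -202.449   27.198] yaw 1.571 shift(units) [-0.041  0.041  0.56 ] turn wz 0.0 tilt [ 0.001 -0.    -1.   ]
```

Lower 22 mm, release, and rise toward the eraser.

>>> {"api": "step_arm", "payload": {"targets": [[-0.2,-0.04,0.04,0.3,0,0,0],[-0.2,0,0,0.2,0,0,0],[-0.2,0,0,0.06,0,0,0],[-0.2,0,0,0,0,0,0],[-0.2,0,0,0,0,0,0]]}}

```text
time_s: 26.45
tcp_pos: [474.5, -200.6, 4.6]
tool_rot: [-0.0, 3.141, 0.0]
force: [-3.0, 3.1, 14.8]
gripper_width: 0.679
grasp_force: 26.5
```

>>> {"api": "step_arm", "payload": {"targets": [[-0.7,0,0,0,0,0,0],[-0.7,0,0,0,0,0,0],[-0.7,0,0,0,0,0,0],[-0.7,0,0,-0.3,0,0,0],[-0.7,0,0,-0.8,0,0,0],[-0.7,0,0,-0.9,0,0,0],[-0.7,0,0,-0.9,0,0,0],[-0.7,0,0,-0.9,0,0,0]]}}

```text
time_s: 27.45
tcp_pos: [474.2, -200.6, 158.1]
tool_rot: [-0.0, 3.141, -0.001]
force: [0.4, 0.8, 0.5]
gripper_width: 0.85
grasp_force: 0.0
```

>>> {"api": "step_arm", "payload": {"targets": [[0,0,0,-0.8,0,0,0],[0,0,0,0,0,0,0]]}}

```text
time_s: 27.7
tcp_pos: [475.2, -201.2, 190.9]
tool_rot: [-0.0, 3.137, -0.004]
force: [-0.8, -0.4, -0.7]
gripper_width: 0.502
grasp_force: 0.0
```

```bash
python3 - <<'E'
from h import *
go(561.2,416.7,200,-.229)
i=eyes.camera_info("wrist"); im=eyes.snapshot("wrist")
r=rect(im,i,425,615,-380,-60,10,2.4); cv2.imwrite("pics/w12.png",r[:,:,::-1]); print(r.shape,i["T"][:3,3])
E
```

```text
pos [ 475.198 -201.153  190.933] yaw 1.571 shift(units) [-2.154 15.445 -0.253] turn wz -1.342 tilt [ 0.004 -0.002 -1.   ]
(456, 768, 3) [ 408.116 -199.682  333.001]
```

View pics/w12.png

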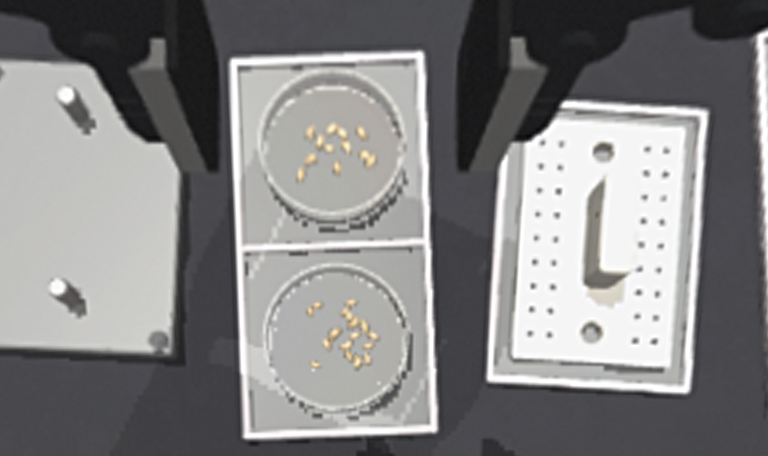

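Both dishes sit flat in their bays (333,150) and (337,340), and the plate sits flat in its tray (600,240). Next is the eraser, gripped end to end.

>>> {"api": "step_arm", "payload": {"targets": [[-0.46,0,0,-0.1,0,0,0.115],[-0.46,0,0,-0.1,0,0,0.114],[-0.46,0.088,0.971,0,0,0,0],[-0.46,0.088,0.971,0,0,0,0],[-0.46,0.088,0.971,0,0,0,0],[-0.46,0.088,0.971,0,0,0,0],[-0.46,0.088,0.971,0,0,0,0],[-0.46,0.088,0.971,0,0,0,0]]}}

```text
time_s: 28.75
tcp_pos: [506.0, 32.4, 195.1]
tool_rot: [-0.358, -3.119, 0.0]
force: [0.2, 0.0, 0.5]
gripper_width: 0.725
grasp_force: 0.0
```

>>> {"api": "step_arm", "payload": {"targets": [[-0.46,0.088,0.971,0,0,0,0],[-0.46,0.088,0.971,0,0,0,0],[-0.46,0.088,0.971,0,0,0,0],[-0.46,0.088,0.971,0,0,0,0],[-0.46,0.088,0.971,0,0,0,0],[-0.46,0.088,0.971,0,0,0,0],[-0.46,0.088,0.971,0,0,0,0],[-0.46,0.088,0.971,0,0,0,0]]}}

```text
time_s: 29.75
tcp_pos: [549.2, 341.1, 194.8]
tool_rot: [-0.358, -3.119, 0.002]
force: [-0.6, 0.1, 0.2]
gripper_width: 0.728
grasp_force: 0.0
```

>>> {"api": "step_arm", "payload": {"targets": [[-0.46,0.088,0.971,0,0,0,0],[-0.46,0.088,0.971,0,0,0,0],[-0.46,0,0,0.7,0,0,0],[-0.46,0,0,0.9,0,0,0],[-0.46,0,0,0.9,0,0,0],[-0.46,0,0,0.9,0,0,0],[-0.46,0,0,0.4,0,0,0],[-0.46,0,0,0,0,0,0]]}}

```text
time_s: 30.75
tcp_pos: [559.8, 417.0, 43.0]
tool_rot: [-0.359, -3.119, 0.002]
force: [-0.4, -0.5, -0.5]
gripper_width: 0.73
grasp_force: 0.0
```

```bash
python3 - <<'E'
from h import *
go(561.2,416.7,2,1.342); print(robot.state()["joint_pos"])
im=eyes.snapshot("wrist")
cv2.imwrite("pics/w13.png",cv2.resize(im[100:330,60:452,::-1],(784,460)))
E
```

```text
pos [559.84  416.951  42.961] yaw 1.342 shift(units) [-0.036  0.003  1.024] turn wz -0.0 tilt [-0.002 -0.001 -1.   ]
[ 0.573  0.827  1.343  0.     0.973 -0.768]
```

View pics/w13.png

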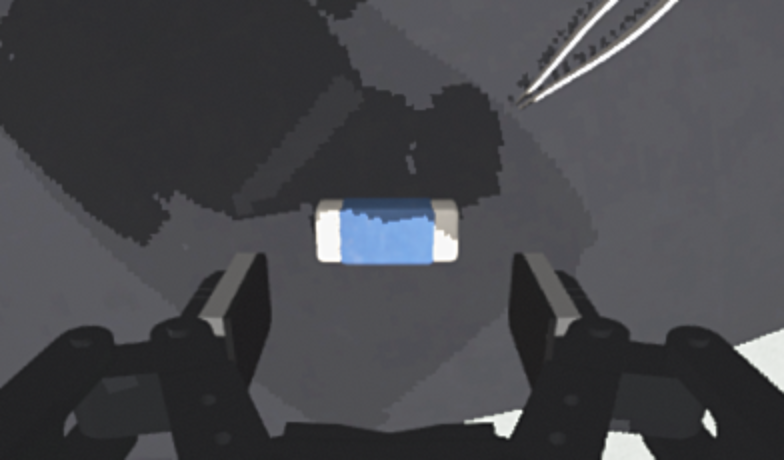

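The eraser at (387,232) is square and centred between the pads. (That was my last picture view; from here I measure with code only.) Now grip and lift.

>>> {"api": "step_arm", "payload": {"targets": [[-0.46,-0.035,0,0.5,0,0,0],[-0.46,0,0,0.4,0,0,0],[-0.46,0,0,0.12,0,0,0],[-0.1,0,0,0,0,0,0],[0.2,0,0,0,0,0,0],[0.2,0,0,0,0,0,0],[0.2,0,0,0,0,0,0],[0.2,0,0,0,0,0,0]], "force": 25}}

```text
time_s: 31.8
tcp_pos: [561.8, 417.0, 3.4]
tool_rot: [0.359, 3.121, 0.0]
force: [-0.2, 0.0, -0.5]
gripper_width: 0.513
grasp_force: 25.5
```

>>> {"api": "step_arm", "payload": {"targets": [[0.2,0,0,-0.4,0,0,0],[0.2,0,0,-0.7,0,0,0.16],[0.2,0,0,-0.8,0,0,0.162],[0.2,0,0,-0.8,0,0,0.162],[0.2,0,0,-0.8,0,0,0.162],[0.2,0,0,-0.8,0,0,0.162],[0.2,0,0,-0.4,0,0,0.162],[0.2,0,0,0,0,0,0.162]]}}

```text
time_s: 32.8
tcp_pos: [562.3, 417.4, 194.5]
tool_rot: [1.982, 2.436, 0.006]
force: [0.2, -0.8, -0.9]
gripper_width: 0.511
grasp_force: 25.6
```

>>> {"api": "step_arm", "payload": {"targets": [[0.2,0,0,0,0,0,0.162],[0.2,0,0,0,0,0,0],[0.2,0,0,0,0,0,0]]}}

```text
time_s: 33.17
tcp_pos: [561.7, 417.0, 191.8]
tool_rot: [2.163, 2.278, 0.001]
force: [-0.4, -0.4, -0.0]
gripper_width: 0.516
grasp_force: 25.6
```

```bash
python3 - <<'E'
from h import *
go(555.9,-440,200,.048); print(robot.state()["joint_pos"])
E
```

```text
pos [561.722 417.041 191.849] yaw 0.052 shift(units) [-21.39   -1.249  -0.209] turn wz 0.004 tilt [ 0.  0. -1.]
[0.572 0.662 1.253 0.    1.226 0.521]
```

>>> {"api": "step_arm", "payload": {"targets": [[0.2,-0.972,-0.057,0,0,0,0],[0.2,-0.972,-0.057,0,0,0,0],[0.2,-0.972,-0.057,0,0,0,0],[0.2,-0.972,-0.057,0,0,0,0],[0.2,-0.972,-0.057,0,0,0,0],[0.2,-0.972,-0.057,0,0,0,0],[0.2,-0.972,-0.057,0,0,0,0],[0.2,-0.972,-0.057,0,0,0,0]]}}

```text
time_s: 34.17
tcp_pos: [558.4, 104.3, 191.7]
tool_rot: [2.164, 2.277, 0.001]
force: [0.9, -0.4, -0.8]
gripper_width: 0.516
grasp_force: 25.6
```

>>> {"api": "step_arm", "payload": {"targets": [[0.2,-0.972,-0.057,0,0,0,0],[0.2,-0.972,-0.057,0,0,0,0],[0.2,-0.972,-0.057,0,0,0,0],[0.2,-0.972,-0.057,0,0,0,0],[0.2,-0.972,-0.057,0,0,0,0],[0.2,-0.972,-0.057,0,0,0,0],[0.2,-0.972,-0.057,0,0,0,0],[0.2,-0.972,-0.057,0,0,0,0]]}}

```text
time_s: 35.17
tcp_pos: [555.1, -207.4, 191.7]
tool_rot: [2.164, 2.277, 0.0]
force: [-0.2, -0.2, -0.4]
gripper_width: 0.512
grasp_force: 25.6
```

>>> {"api": "step_arm", "payload": {"targets": [[0.2,-0.972,-0.057,0,0,0,0],[0.2,-0.972,-0.057,0,0,0,0],[0.2,-0.972,-0.057,0,0,0,0],[0.2,-0.972,-0.057,0,0,0,0],[0.2,-0.972,-0.057,0,0,0,0],[0.2,-0.972,-0.057,0,0,0,0],[0.2,0,0,0.5,0,0,0],[0.2,0,0,0.5,0,0,0]]}}

```text
time_s: 36.17
tcp_pos: [552.5, -439.1, 149.9]
tool_rot: [-2.165, -2.275, -0.0]
force: [-0.3, 0.6, -0.4]
gripper_width: 0.519
grasp_force: 25.6
```

>>> {"api": "step_arm", "payload": {"targets": [[0.2,0,0,0.9,0,0,0],[0.2,0,0,0.9,0,0,0],[0.2,0,0,0.7,0,0,0],[0.2,0,0,0.4,0,0,0],[0.2,0,0,0,0,0,0],[0.2,0,0,0,0,0,0],[0.2,0,0,0,0,0,0]]}}

```text
time_s: 37.05
tcp_pos: [553.1, -440.1, 36.6]
tool_rot: [2.166, 2.273, 0.0]
force: [0.5, 0.5, -0.2]
gripper_width: 0.512
grasp_force: 25.6
```

```bash
python3 - <<'E'
from h import *
go(555.9,-440,5.5,.048)
E
```

```text
pos [ 553.139 -440.141   36.553] yaw 0.048 shift(units) [0.001 0.068 0.776] turn wz 0.0 tilt [ 0.001 -0.001 -1.   ]
```

>>> {"api": "step_arm", "payload": {"targets": [[0.2,0,0,0.4,0,0,0],[0.2,0,0,0.25,0,0,0],[0.2,0,0,0.1,0,0,0],[0.2,0,0,0.03,0,0,0],[0.2,0,0,0,0,0,0],[0.2,0,0,0,0,0,0]]}}

```text
time_s: 37.8
tcp_pos: [552.2, -439.5, 6.0]
tool_rot: [-2.166, -2.273, 0.001]
force: [-10.5, 8.7, 25.5]
gripper_width: 0.516
grasp_force: 28.2
```

>>> {"api": "step_arm", "payload": {"targets": [[-0.1,0,0,0,0,0,0],[-0.35,0,0,0,0,0,0],[-0.35,0,0,0,0,0,0],[-0.35,0,0,-0.5,0,0,0],[-0.35,0,0,-0.9,0,0,0],[-0.35,0,0,-0.9,0,0,0],[-0.35,0,0,-0.9,0,0,0],[-0.35,0,0,-0.9,0,0,0]]}}

```text
time_s: 38.8
tcp_pos: [552.7, -439.8, 170.9]
tool_rot: [2.166, 2.273, -0.0]
force: [0.2, -0.2, -0.4]
gripper_width: 0.675
grasp_force: 0.0
```

>>> {"api": "step_arm", "payload": {"targets": [[0,0,0,-0.9,0,0,-0.16],[0,0,0,0,0,0,-0.16],[0,0,0,0,0,0,-0.16],[0,0,0,0,0,0,-0.16],[0,0,0,0,0,0,-0.16],[0,0,0,0,0,0,-0.16],[0,0,0,0,0,0,-0.16],[0,0,0,0,0,0,-0.16]]}}

```text
time_s: 39.8
tcp_pos: [552.7, -439.8, 205.7]
tool_rot: [0.372, 3.118, -0.001]
force: [-0.1, 0.1, -0.3]
gripper_width: 0.5
grasp_force: 0.0
```

```bash
cat >> h.py <<'E'
def blue(x0,x1,y0,y1,z):
    "minAreaRects of blue things on plane z: centre, direction of long axis, sizes"
    i=eyes.camera_info("wrist"); im=eyes.snapshot("wrist"); s=2
    r=rect(im,i,x0,x1,y0,y1,z,s); h=cv2.cvtColor(r,cv2.COLOR_RGB2HSV)
    m=cv2.inRange(h,(100,90,50),(130,255,255)); m=cv2.morphologyEx(m,cv2.MORPH_CLOSE,np.ones((5,5)))
    for c in cv2.findContours(m,0,2)[0]:
        if cv2.contourArea(c)>150:
            b=cv2.boxPoints(cv2.minAreaRect(c)); P=np.c_[x1-b[:,1]/s,y1-b[:,0]/s]
            e=[P[1]-P[0],P[2]-P[1]]; e.sort(key=np.linalg.norm); l=e[1]
            print("blue",P.mean(0),"sizes",[np.linalg.norm(v) for v in e],"long yaw",np.arctan(l[1]/l[0]))
E
python3 - <<'E'
from h import *
go(382.6,312.4,200,.3); print(robot.state()["joint_pos"])
blue(420,640,-490,-340,14)
E
```

```text
pos [ 552.716 -439.808  205.662] yaw 1.333 shift(units) [ 8.559 17.276  0.12 ] turn wz 1.033 tilt [ 0.001 -0.001 -1.   ]
[-0.738  0.663  1.218 -0.     1.26  -2.071]
blue [ 553.355 -437.845] sizes [np.float32(18.501875), np.float32(28.589258)] long yaw 0.04995818
```

The code finds the eraser's sleeve at (553,−438), inside the right lane. Next, the pen.

>>> {"api": "step_arm", "payload": {"targets": [[0,0.346,0.883,-0.05,0,0,0],[0,0.346,0.883,-0.05,0,0,0],[0,0.346,0.883,-0.05,0,0,0],[0,0.346,0.883,-0.05,0,0,0],[0,0.346,0.883,-0.05,0,0,0],[0,0.346,0.883,-0.05,0,0,0],[0,0.346,0.883,-0.05,0,0,0],[0,0.346,0.883,-0.05,0,0,0]]}}

```text
time_s: 40.85
tcp_pos: [513.0, -137.7, 221.3]
tool_rot: [0.385, 3.116, -0.0]
force: [-0.2, 0.4, 0.8]
gripper_width: 0.501
grasp_force: 0.0
```

>>> {"api": "step_arm", "payload": {"targets": [[0,0.346,0.883,-0.05,0,0,0],[0,0.346,0.883,-0.05,0,0,0],[0,0.346,0.883,-0.05,0,0,0],[0,0.346,0.883,-0.05,0,0,0],[0,0.346,0.883,-0.05,0,0,0],[0,0.346,0.883,-0.05,0,0,0],[0,0.346,0.883,-0.05,0,0,0],[0,0.346,0.883,-0.05,0,0,0]]}}

```text
time_s: 41.85
tcp_pos: [473.4, 163.3, 237.3]
tool_rot: [0.385, 3.116, 0.001]
force: [1.6, -0.1, -0.1]
gripper_width: 0.501
grasp_force: 0.0
```

>>> {"api": "step_arm", "payload": {"targets": [[0,0.346,0.883,-0.05,0,0,0],[0,0.346,0.883,-0.05,0,0,0],[0,0.346,0.883,-0.05,0,0,0],[0,0.346,0.883,-0.05,0,0,0],[0,0,0,0,0,0,0],[0,0,0,0,0,0,0]]}}

```text
time_s: 42.6
tcp_pos: [453.8, 312.1, 244.6]
tool_rot: [0.382, 3.118, 0.0]
force: [0.6, -0.3, 0.5]
gripper_width: 0.503
grasp_force: 0.0
```

```bash
python3 - <<'E'
from h import *
blue(320,460,220,420,8)
go(382.6,312.4,200,-.288)
E
```

```text
blue [380.345 314.316] sizes [np.float32(9.685), np.float32(139.9842)] long yaw 1.2714301
pos [453.921 311.759 244.505] yaw 1.326 shift(units) [ 1.734 -0.416  1.112] turn wz -1.527 tilt [ 0. -0. -1.]
```

Pen measured at (380.3,314.3), long axis yaw 1.271. I'll turn the gripper across it and descend.

>>> {"api": "step_arm", "payload": {"targets": [[0.3,0,0,0,0,0,0.163],[0.3,0,0,0,0,0,0.163],[0.3,0,0,0,0,0,0.163],[0.3,0,0,0,0,0,0.163],[0.3,0,0,0,0,0,0.163],[0.3,0,0,0,0,0,0.163],[0.3,0,0,0,0,0,0.162],[0.3,0,0,0,0,0,0.162]]}}

```text
time_s: 43.65
tcp_pos: [454.1, 311.4, 244.4]
tool_rot: [2.201, 2.242, 0.0]
force: [0.4, -0.2, 0.9]
gripper_width: 0.349
grasp_force: 0.0
```

>>> {"api": "step_arm", "payload": {"targets": [[0.3,0,0,0,0,0,0.162],[0.3,0,0,0,0,0,0.162],[0.3,-0.242,-0.888,0,0,0,0],[0.3,-0.242,-0.888,0,0,0,0],[0.3,0,0,0.9,0,0,0],[0.3,0,0,0.9,0,0,0],[0.3,0,0,0.9,0,0,0],[0.3,0,0,0.9,0,0,0]]}}

```text
time_s: 44.65
tcp_pos: [380.7, 314.0, 99.4]
tool_rot: [2.528, 1.864, 0.001]
force: [1.3, 0.1, 0.1]
gripper_width: 0.35
grasp_force: 0.0
```

>>> {"api": "step_arm", "payload": {"targets": [[0.3,0,0,0.9,0,0,0],[0.3,0,0,0.6,0,0,0],[0.3,0,0,0,0,0,0],[0.3,0,0,0,0,0,0]]}}

```text
time_s: 45.15
tcp_pos: [380.9, 314.8, 41.2]
tool_rot: [2.527, 1.866, 0.002]
force: [0.2, -0.2, 0.2]
gripper_width: 0.352
grasp_force: 0.0
```

```bash
python3 - <<'E'
from h import *
go(380.3,314.3,4.5,-.300); print(robot.state()["joint_pos"]); blue(320,460,220,420,8)
E
```

```text
pos [380.925 314.756  41.171] yaw -0.299 shift(units) [-0.016 -0.012  0.917] turn wz 0.001 tilt [ 0.001  0.001 -1.   ]
[ 0.596  0.545  1.929 -0.     0.665  0.895]
blue [380.518 314.745] sizes [np.float32(9.153431), np.float32(138.69827)] long yaw 1.2722975
```

>>> {"api": "step_arm", "payload": {"targets": [[0.3,0,0,0.5,0,0,0],[0.3,0,0,0.3,0,0,0],[0.3,0,0,0.1,0,0,0],[0.6,0,0,0,0,0,0],[1,0,0,0,0,0,0],[1,0,0,0,0,0,0],[1,0,0,0,0,0,0],[1,0,0,0,0,0,0]], "force": 25}}

```text
time_s: 46.2
tcp_pos: [380.5, 315.0, 4.5]
tool_rot: [2.526, 1.867, 0.001]
force: [-0.4, -1.0, 6.2]
gripper_width: 0.091
grasp_force: 26.7
```

>>> {"api": "step_arm", "payload": {"targets": [[1,0,0,-0.4,0,0,0],[1,0,0,-0.8,0,0,0.15],[1,0,0,-0.9,0,0,0.155],[1,0,0,-0.9,0,0,0.155],[1,0,0,-0.9,0,0,0.155],[1,0,0,-0.9,0,0,0.155],[1,0,0,-0.2,0,0,0.155],[1,0,0,0,0,0,0.155]]}}

```text
time_s: 47.2
tcp_pos: [380.4, 314.9, 205.9]
tool_rot: [-3.127, -0.294, -0.003]
force: [0.0, 0.1, -1.0]
gripper_width: 0.092
grasp_force: 26.0
```

>>> {"api": "step_arm", "payload": {"targets": [[1,0,0,0,0,0,0.15],[1,0,0,0,0,0,0],[1,0,0,0,0,0,0]]}}

```text
time_s: 47.58
tcp_pos: [380.1, 314.8, 204.5]
tool_rot: [-3.141, -0.072, -0.0]
force: [0.1, -0.0, -1.0]
gripper_width: 0.092
grasp_force: 26.0
```

```bash
python3 - <<'E'
from h import *
go(524.1,-402.4,200,-1.523); print(robot.state()["joint_pos"]); z=tool()[0][2]; blue(300,460,200,420,z+3)
E
```

```text
pos [380.144 314.795 204.496] yaw -1.525 shift(units) [ 2.769 18.077  0.11 ] turn wz -0.002 tilt [ 0.  0. -1.]
[ 0.597  0.281  1.823 -0.     1.037  2.122]
blue [390.005 316.128] sizes [np.float32(8.850254), np.float32(118.30874)] long yaw 0.04519535
```

>>> {"api": "step_arm", "payload": {"targets": [[1,0.146,0.951,0,0,0,0],[1,0.146,0.951,0,0,0,0],[1,0.146,0.951,0,0,0,0],[1,0.146,0.951,0,0,0,0],[1,0.146,0.951,0,0,0,0],[1,0.146,0.951,0,0,0,0],[1,0.146,0.951,0,0,0,0],[1,0.146,0.951,0,0,0,0]]}}

```text
time_s: 48.62
tcp_pos: [440.0, 11.5, 204.3]
tool_rot: [3.141, 0.07, 0.0]
force: [-0.1, 0.3, 0.7]
gripper_width: 0.091
grasp_force: 26.0
```

>>> {"api": "step_arm", "payload": {"targets": [[1,0.146,0.951,0,0,0,0],[1,0.146,0.951,0,0,0,0],[1,0.146,0.951,0,0,0,0],[1,0.146,0.951,0,0,0,0],[1,0.146,0.951,0,0,0,0],[1,0.146,0.951,0,0,0,0],[1,0.146,0.951,0,0,0,0],[1,0.146,0.951,0,0,0,0]]}}

```text
time_s: 49.62
tcp_pos: [499.7, -290.6, 204.2]
tool_rot: [-3.141, -0.07, 0.0]
force: [0.0, -0.2, -0.9]
gripper_width: 0.091
grasp_force: 26.0
```

>>> {"api": "step_arm", "payload": {"targets": [[1,0.146,0.951,0,0,0,0],[1,0.146,0.951,0,0,0,0],[1,0.146,0.951,0,0,0,0],[1,0,0,0.7,0,0,0],[1,0,0,0.9,0,0,0],[1,0,0,0.9,0,0,0],[1,0,0,0.9,0,0,0],[1,0,0,0.4,0,0,0]]}}

```text
time_s: 50.62
tcp_pos: [521.3, -401.9, 50.1]
tool_rot: [-3.139, -0.069, 0.003]
force: [-0.2, 1.4, 0.6]
gripper_width: 0.094
grasp_force: 26.0
```

>>> {"api": "step_arm", "payload": {"targets": [[1,0,0,0,0,0,0],[1,0,0,0,0,0,0],[1,0,0,0,0,0,0]]}}

```text
time_s: 51.0
tcp_pos: [522.6, -403.0, 53.5]
tool_rot: [3.139, 0.068, 0.002]
force: [-0.3, 0.4, 0.4]
gripper_width: 0.095
grasp_force: 26.0
```

```bash
python3 - <<'E'
from h import *
go(524.1,-402.4,7.8,-1.523); z=tool()[0][2]; blue(420,640,-500,-340,z+3)
E
```

```text
pos [ 522.559 -402.981   53.504] yaw -1.528 shift(units) [ 0.037 -0.015  1.143] turn wz -0.005 tilt [ 0.002 -0.001 -1.   ]
blue [ 562.19 -428.08] sizes [np.float32(14.877862), np.float32(22.188787)] long yaw 0.051238082
blue [ 532.283 -401.744] sizes [np.float32(8.627671), np.float32(117.825386)] long yaw 0.043831512
```

>>> {"api": "step_arm", "payload": {"targets": [[1,0.03,0,0.5,0,0,0],[1,0,0,0.4,0,0,0],[1,0,0,0.2,0,0,0],[1,0,0,0.03,0,0,0],[1,0,0,0,0,0,0],[1,0,0,0,0,0,0]]}}

```text
time_s: 51.8
tcp_pos: [523.2, -402.5, 6.6]
tool_rot: [3.141, 0.067, -0.0]
force: [0.5, 0.2, -0.9]
gripper_width: 0.093
grasp_force: 28.8
```

>>> {"api": "step_arm", "payload": {"targets": [[0.7,0,0,0,0,0,0],[0.55,0,0,0,0,0,0],[0.55,0,0,0,0,0,0],[0.55,0,0,-0.4,0,0,0],[0.55,0,0,-0.9,0,0,0],[0.55,0,0,-0.9,0,0,0],[0.55,0,0,-0.9,0,0,0],[0.55,0,0,-0.9,0,0,0]]}}

```text
time_s: 52.8
tcp_pos: [523.2, -402.5, 169.5]
tool_rot: [3.14, 0.067, 0.001]
force: [1.1, -0.1, -0.5]
gripper_width: 0.225
grasp_force: 0.0
```

>>> {"api": "step_arm", "payload": {"targets": [[0.5,0,-0.5,-0.9,0,0,0],[0.5,0,-0.9,-0.5,0,0,0],[0.5,0,-0.9,0,0,0,0],[0.5,0,-0.9,0,0,0,0],[0.5,0,-0.9,0,0,0,0],[0.5,0,0,0,0,0,0],[0.5,0,0,0,0,0,0]]}}

```text
time_s: 53.68
tcp_pos: [516.4, -239.2, 223.8]
tool_rot: [3.14, 0.067, 0.002]
force: [-0.1, -0.2, 0.2]
gripper_width: 0.252
grasp_force: 0.0
```

```bash
python3 - <<'E'
from h import *
print(tool()[0]); blue(420,640,-500,-340,14)
i=eyes.camera_info("wrist"); im=eyes.snapshot("wrist")
r=rect(im,i,420,620,-480,-130,10,2); g=cv2.medianBlur(cv2.cvtColor(r,cv2.COLOR_RGB2GRAY),3)
c=cv2.HoughCircles(g,cv2.HOUGH_GRADIENT,1.2,100,param1=80,param2=25,minRadius=55,maxRadius=66)
if c is not None:
    for u,v,rad in c[0]: print("circle",620-v/2,-130-u/2,rad/2)
m=((r.min(2)>200)*255).astype(np.uint8)[:, 220:520]; cs=max(cv2.findContours(m,0,2)[0],key=cv2.contourArea); print(cv2.minAreaRect(cs))
E
```

```text
[ 516.377 -239.177  223.753]
blue [ 553.455 -435.289] sizes [np.float32(23.076786), np.float32(28.462006)] long yaw 0.0370194
blue [ 523.23  -398.761] sizes [np.float32(9.212653), np.float32(136.65073)] long yaw 0.039978527
circle 553.1 -198.70001 30.02
circle 472.09998 -198.1 30.02
circle 578.3 -424.30002 29.36
((139.23672485351562, 210.44911193847656), (135.0335693359375, 203.48162841796875), 3.814074993133545)
```

```bash
python3 -c "
from bench import job
print(job.hand_in())"
```

```text
the job is handed in; nothing more can be done
None
```

I handed the job in at 54 s without seeing the verdict. The last measurements show a dish in each bay and the pen and eraser in their lanes, and the last picture showed the plate flat in its tray. I viewed 15 pictures, one over the limit of 14.

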